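# Test the bottle roller's stop and start it again

### The arm

A 6-joint arm with a two-finger parallel gripper is mounted at the origin on a cart in front of the work surface, level with it; the furniture and walls round the work are solid. World frame = base frame: x ahead of the robot, y to its left, z up, the work surface at z = 0. Lengths are in m, angles in rad, forces in N, time in s.
With the tool pointing down it reaches from about 0.25 to 0.775 m from the base axis. Payload 4 kg.
Tool frame: the origin (TCP) lies at the very end of the fingers, on their centre line; the grasp point (between the pads) lies 19 mm behind it; x points along the fingers, y is the direction in which the jaws open and shut, and the axes are right-handed (so a half turn about x gives the same grasp; the last joint's range is limited). The gripper opens to 94 mm and grips with 3 to 60 N. Pads are 16 mm wide; open, the fingers measure 119 mm over their backs; the gripper's body (75 mm by 177 mm) begins 78 mm behind the grasp point.
Start: joints at [1.093, 0.087, 1.371, -0, 1.684, -0.103], TCP at [0.201, 0.512, 0.206] pointing down, gripper open.
Joint ranges: [-3.1, 3.1], [-0.76, 2.03], [0.27, 2.55], [-1.08, 4.22], [0.17, 2.65], [-2.57, 2.57]. Speed limits (rad/s): [2.79, 2.79, 3.14, 3.14, 3.14, 3.14].

### API

Orientations are given as [roll, pitch, yaw] about the fixed x, y, z axes, in that order (R = Rz(yaw) Ry(pitch) Rx(roll)).
In Python, from bench import robot gives the robot as it stands.
- The arm moves only by the tool carry_out, never from a script. Its argument "targets" is a list of rows, each a list of 5 numbers: the closure, from 0 (fully open) to 1 (shut), then the shift along the tool's x, y, z in cm, then the turn about the tool's x in degrees. In form: [[fingers, tx, ty, tz, turn], ...]. A call has 1 to 20 rows; each row shifts and turns the commanded pose from where the row before left it, along the tool's axes as they then stand; what a row does not reach is not made up. A row lasts 1/10 s, in which the tool goes at most 50 mm and 8.59 degrees, less where a joint would pass 70% of its speed; a pose out of reach is approached as far as the arm can. A call is refused whole if a number of a shift passes 5 or a number of a turn 8.59, either way. A call with a gripper value outside its range is refused whole. The fingers move at their own pace and stop on an object; the grip force is fixed at half the most. Time passes only in rows, so rows that do not move let the fingers close. It gives the time, the measured TCP pose, the force and the opening at its end, in the units of the state.
- robot.get_obs(): the state, without advancing time (a new reading comes with each control period).
- robot.snapshot(name): name is "scene" or "top" or "wrist"; returns a dict with "image" (400x640x3 uint8, red, green, blue), "camera_matrix" (3x3 intrinsics, pixels), "pose" (4x4, takes a point from camera to world coordinates). Camera axes: x right, y up, looking along -z (the intrinsics and any distortion apply to the point x, -y, -z); pixel columns grow to the right and rows downward; lengths in m; the calibration is good to about 2 mm. A picture is of the moment at which its call begins. There is no depth.
- robot.close_job(): hands the job in, once; it reports no verdict.
The state is a dict: "time": time; "joint_positions": joint angles; "qvel": joint speeds; "joint_torque": joint torques, N m; "tool_pos": TCP position; "ee_rot": TCP orientation; "wrist_force": force on the tool from outside, world axes, zero at the start; "wrist_torque": the same for the moment, N m; "width": finger opening in m.
Only numpy, scipy, OpenCV 4.12 (cv2) and the standard library are available. Lean on these libraries where they do the work, as an engineer would, in place of code of your own. Each camera call takes 0.05 s, during which the arm holds its last target. There are 200 camera calls.

### The job

Test the bottle roller's emergency stop: press its mushroom button, the one with two wings, straight down until it latches, and take the finger off to see that it stays down. Then nudge a wing round clockwise (seen from above) with a fingertip, without pinching it, until the head springs back up, and finally, with the stop released, press the round push button on the other box fully in and let it go. Leave everything standing around where it is.

Things in the scene. Friction and masses are not known exactly. Their poses are not given: they have to be found in the camera images.
- stop_station: Stop box, fixed to the bench, upright, 100 x 100 mm, cover 54.5 mm above the bench; carries the black winged mushroom button. Origin: centre of its underside, on the button's axis; z up. Untwisted, the wings lie along its x axis. A cable gland sticks out 19 mm at the +x side near the foot. Stop and start box stand left and right of the robot's x axis, either way round, and differ by their buttons.
- stop_crown (a point): Centre of the top of the mushroom head, a low dome 52 mm across, on the button's axis: 95 mm above the bench when up, and moves down with it. The dome's underside is 21 mm below this point. Two opposite wings reach out from the dome.
- wing_tip_a (a point): Middle of the end face of one wing, 50 mm from the button's axis; turns and sinks with the head. The wings are straight, level and radial, 10 mm thick, 15 mm high (7.5 mm above and below this point: 74.5 to 89.5 mm above the bench when up) and stand clear of the dome from 26 mm off the axis outwards.
- wing_tip_b (a point): The same on the opposite wing.
- wing_fronts: The halves of both wings (5 mm thick each) that face anticlockwise: the sides to push on to turn the head clockwise. Part of the head; its origin lies on the button's axis, not on the wings: take positions from the wing tip points.
- wing_backs: The other halves of both wings, facing clockwise. A wing counts as pinched when fronts and backs are pressed by the fingers at the same time.
- stop_press (a joint): How far the mushroom head is pushed down, m: 0 up, stop at 0.009. A spring pushes it up (3 N at the top, about 5 N right down). Beyond 0.0065 it latches by itself and then stays at about 0.0065.
- stop_twist (a joint): Clockwise turn of the head seen from above, rad: 0 at rest, stop at 0.9. A spring turns it back to 0 (0.03 to 0.06 N m, so 1 to 2 N on a wing). A latched head is let go and jumps up at about 0.6 to 0.7; without this turn it stays down.
- start_station: Start box, fixed: same box as the stop box, 100 x 100 mm, cover 54.5 mm above the bench. Origin: centre of its underside, z up. In the middle of its cover is a plain round black push button in a round housing.
- start_button_top (a point): Centre of the top of the start button (28 mm across), on the axis of its box.
- start_button (a joint): How far the start button is pressed, m: 0 out, stop at 0.006. It takes about 4 N to push right in and comes back by itself.
- petri: Bystander, loose: Petri dish with lid, 60 mm across, 14 mm high. Origin: centre of its underside. Leave it alone.
- vial: Bystander, loose: small glass vial with a black cap, 27 mm across, 66 mm high. Origin: centre of its underside. Leave it alone.
- tape: Bystander, loose: roll of label tape lying flat, 62 mm across, 18 mm high. Origin: centre of its underside. Leave it alone.
- jar: Bystander, loose: small white screw-cap jar, 60 mm across, 90 mm high. Origin: centre of its underside. Leave it alone.
- block: Bystander, loose: metal tube block with a grid of holes, 68 x 116 x 21 mm. Origin: centre of its underside. Leave it alone.
Not all that is in view belongs to the job. What is shaped like the start_station but green, pink or red is not meant.

How it is judged:
By the outcome, as a careful person would: the job done as asked, in the order asked, and still so for the second after the job is handed in, with the robot touching nothing.
It also fails if it takes over 58 s, if anything falls off the work surface, if the arm or the gripper's body presses on something with over 40 N, if the wrist force passes 120 N, or if a joint passes its speed limit or range.

## Working session

There is one attempt and no reset: what is moved stays moved. The work goes in short steps, Python scripts to look and compute and a tool call to move; the robot and the scene stay as the last step left them, time stands still between calls to the robot, and variables do not carry over. Pictures are saved under pics/ and viewed, about 8 in all and at most 12, crops included, and the job is handed in when it is done.

Besides the shell and the picture viewer there is one more tool, called after "Emit:" as name(argument=value, ...), one argument or row to a line, values as JSON. carry_out: Moves the arm, as the interface text tells. Its arguments: {"type":"object","properties":{"targets":{"type":"array","items":{"type":"array","items":{"type":"number"}}}},"required":["targets"]}

```bash
mkdir -p pics; cat > h.py <<'E'
import numpy as np, cv2
from bench import robot
def snap(n,f):
    s=robot.snapshot(n); cv2.imwrite('pics/'+f,s['image'][:,:,::-1]); np.savez('pics/'+f[:-4],K=s['camera_matrix'],T=s['pose'],im=s['image']); return s
def ray(f,u,v,z):
    d=np.load('pics/'+f+'.npz'); K,T=d['K'],d['T']
    p=np.linalg.solve(K,[u,v,1.]); r=T[:3,:3]@[p[0],-p[1],-p[2]]; o=T[:3,3]
    return np.round(o+r*(z-o[2])/r[2],4)
E
python3 - <<'E'
from h import *
for n in ('top','scene'):
    s=snap(n,n+'0.png'); print(n,s['camera_matrix'].round(1).tolist(),s['pose'].round(3).tolist(),[k for k in s])
print(robot.get_obs())
E
```

```text
top [[361.3, 0.0, 318.7], [0.0, 361.3, 200.4], [0.0, 0.0, 1.0]] [[-0.006, 0.998, -0.063, 0.433], [-1.0, -0.004, 0.025, -0.082], [0.025, 0.063, 0.998, 1.236], [0.0, 0.0, 0.0, 1.0]] ['image', 'camera_matrix', 'pose']
scene [[405.1, 0.0, 324.8], [0.0, 405.1, 199.7], [0.0, 0.0, 1.0]] [[0.615, 0.47, -0.633, -0.295], [-0.788, 0.353, -0.504, -0.731], [-0.014, 0.809, 0.587, 0.824], [0.0, 0.0, 0.0, 1.0]] ['image', 'camera_matrix', 'pose']
{'time': 0.1, 'joint_positions': array([ 1.09288635e+00,  8.78613943e-02,  1.37206850e+00,  1.30070858e-05,
        1.68363187e+00, -1.03106714e-01]), 'qvel': array([-0.0015365 ,  0.00042484, -0.00120941,  0.0008583 ,  0.00178685,
       -0.00240017]), 'joint_torque': array([ 2.71435034e-03, -3.41250157e+01, -3.03303838e+01,  7.19431532e-02,
        3.03210528e-02, -8.96292022e-05]), 'tool_pos': array([0.20112368, 0.51137529, 0.20444958]), 'ee_rot': array([-1.68046797,  1.56882718, -2.05526978]), 'wrist_force': array([-0.65144086, -0.08449482,  0.63417281]), 'wrist_torque': array([ 0.0316983 ,  0.05494407, -0.04333982]), 'width': 0.09372083275405416}
```

View pics/top0.png

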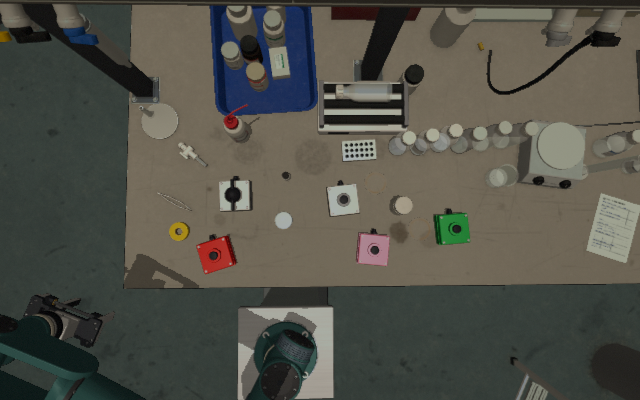

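View pics/scene0.png

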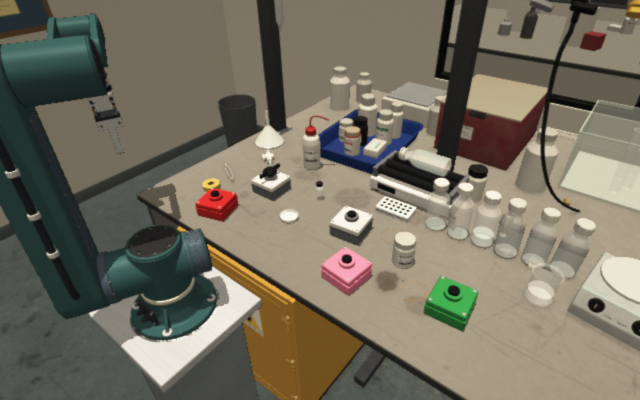

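The top view shows the white stop box at about (235,195), with its wings running vertically in the image, and the white start box at about (343,200). The vial is at (286,175), the petri dish at (283,220) and the tape at (179,231). The coloured boxes are decoys. Next I measure the two boxes by mask.

```bash
cat > m.py <<'E'
from h import *
im=np.load('pics/top0.npz')['im']; hsv=cv2.cvtColor(im,cv2.COLOR_RGB2HSV)
for nm,(x,y) in dict(stop=(235,195),start=(343,200)).items():
    m=np.zeros(im.shape[:2],np.uint8); w=24
    sub=((hsv[...,2]>175)&(hsv[...,1]<40)).astype(np.uint8); m[y-w:y+w,x-w:x+w]=sub[y-w:y+w,x-w:x+w]
    c=max(cv2.findContours(m,0,2)[0],key=cv2.contourArea); r=cv2.minAreaRect(cv2.convexHull(c)); 
    P=np.array([ray('top0',*p,.0545)[:2] for p in cv2.boxPoints(r)]); print(nm,r,'ctr',P.mean(0),'sides',np.linalg.norm(P-np.roll(P,1,0),axis=1),'ang',np.degrees(np.arctan2(*(P[1]-P[0])[::-1])))
    d=np.zeros_like(m); d[y-w:y+w,x-w:x+w]=(hsv[...,2]<60)[y-w:y+w,x-w:x+w]
    cs=sorted(cv2.findContours(d,0,2)[0],key=cv2.contourArea)[-2:]
    for c in cs: print('  dark',cv2.minAreaRect(c),cv2.contourArea(c), ray('top0',*cv2.minAreaRect(c)[0],.085))
print('vial',ray('top0',286,175,.066),'petri',ray('top0',283,220,.014),'jar',ray('top0',401,205,.09),'tape',ray('top0',179,231,.018))
a=cv2.resize(im[160:240,180:390],None,fx=3.8,fy=3.8,interpolation=cv2.INTER_CUBIC)
im=np.load('pics/scene0.npz')['im']; b=cv2.resize(im[140:250,235:430],(a.shape[1]//1,290),interpolation=cv2.INTER_CUBIC)
cv2.imwrite('pics/c.png',np.vstack([a,b])[:,:,::-1])
E
python3 m.py
```

```text
stop ((242.0, 194.5), (27.0, 10.0), 90.0) ctr [0.527525 0.13875 ] sides [0.08840362 0.03260015 0.08850203 0.03240062] ang -90.17575337363989
  dark ((250.5510711669922, 194.48098754882812), (29.051698684692383, 2.102198839187622), 88.02507019042969) 29.5 [0.5249 0.106  0.085 ]
  dark ((233.29310607910156, 192.48275756835938), (14.837628364562988, 33.22053527832031), 23.198589324951172) 222.5 [0.5315 0.1607 0.085 ]
start ((343.2077331542969, 199.1615447998047), (26.915536880493164, 26.667465209960938), 82.87498474121094) ctr [ 0.510875 -0.19225 ] sides [0.08840209 0.08805254 0.0886545  0.0876194 ] ang -83.02026070717365
  dark ((340.0, 182.0), (4.0, 4.0), 0.0) 12.5 [ 0.564  -0.1796  0.085 ]
  dark ((343.5, 199.0), (8.0, 7.0), 90.0) 43.0 [ 0.5093 -0.1903  0.085 ]
vial [ 0.5896 -0.0054  0.066 ] petri [0.4439 0.0081 0.014 ] jar [ 0.489  -0.3737  0.09  ] tape [0.4092 0.3535 0.018 ]
```

View pics/c.png

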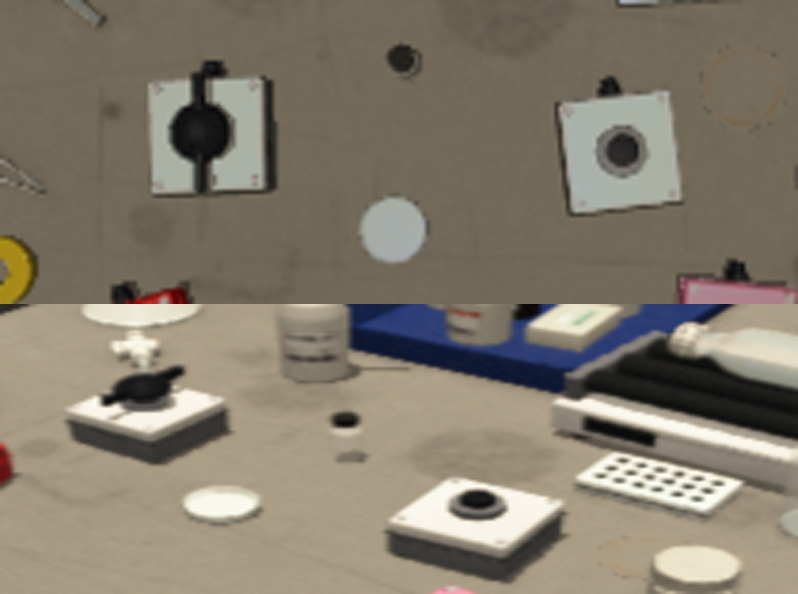

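The crop puts the dome at about top px (232.9,194.7) and the start button at about (344,199.5). The wings run almost along world x. The start box is yawed about 7°.

```bash
cat >> h.py <<'E'
from scipy.spatial.transform import Rotation as Ro
def R(): return Ro.from_euler('xyz',robot.get_obs()['ee_rot']).as_matrix()
E
python3 - <<'E'
from h import *
print('dome',ray('top0',232.9,194.7,.09),'stopbox',ray('top0',235,196,.0545),'startbox',ray('top0',343,200.2,.0545),'startbtn',ray('top0',344,199.5,.07))
# scene check
s=[235+143/798*195,140+(388-304)/290*110]; t=[235+477/798*195,140+(499-304)/290*110]
print('scene dome',ray('scene0',*s,.09),'btn',ray('scene0',*t,.07))
print(R().round(3)); d=np.array([.531,.160,.20])-robot.get_obs()['tool_pos']; print(R().T@d)
E
```

```text
dome [0.524  0.1608 0.09  ] stopbox [0.5226 0.1615 0.0545] startbox [ 0.5074 -0.1915  0.0545] startbtn [ 0.5086 -0.1933  0.07  ]
scene dome [0.5107 0.1482 0.09  ] btn [ 0.5079 -0.194   0.07  ]
[[-0.001  0.366  0.931]
 [-0.002  0.931 -0.366]
 [-1.    -0.002 -0.   ]]
[ 0.00475932 -0.20621008  0.43561167]
```

Emit:
carry_out(
  targets=[
    [1, 0, -1.08, 2.04, 0],
    [1, 0, -1.08, 2.04, 0],
    [1, 0, -1.08, 2.04, 0],
    [1, 0, -1.08, 2.04, 0],
    [1, 0, -1.08, 2.04, 0],
    [1, 0, -1.08, 2.04, 0],
    [1, 0, -1.08, 2.04, 0],
    [1, 0, -1.08, 2.04, 0],
    [1, 0, -1.08, 2.04, 0],
    [1, 0, -1.08, 2.04, 0],
    [1, 0, -1.08, 2.04, 0],
    [1, 0, -1.08, 2.04, 0],
    [1, 0, -1.08, 2.04, 0],
    [1, 0, -1.08, 2.04, 0],
    [1, 0, -1.08, 2.04, 0],
    [1, 0, -1.08, 2.04, 0],
    [1, 0, -1.08, 2.04, 0],
    [1, 0, -1.08, 2.04, 0],
    [1, 0, -1.08, 2.04, 0],
    [1, 0, -1.08, 2.04, 0],
  ],
)

```text
time: 2.1
tool_pos: [0.5022, 0.1606, 0.2048]
ee_rot: [-2.688, 1.57, -3.063]
wrist_force: [0.2, 0.4, -0.2]
width: 0.0004
```

Emit:
carry_out(
  targets=[
    [1, 0, 0, 0, -5.4],
    [1, 0, 0, 0, -5.4],
    [1, 0, 0, 0, -5.4],
    [1, 0, 0, 0, -5.4],
    [1, 0, 0, 0, 0],
    [1, 0, 0, 0, 0],
  ],
)

```text
time: 2.7
tool_pos: [0.5018, 0.1614, 0.2051]
ee_rot: [-3.054, 1.57, -3.053]
wrist_force: [0.6, 0.0, 0.4]
width: 0.0001
```

```bash
python3 - <<'E'
from h import *
o=robot.get_obs(); print(o['time'],o['tool_pos'],o['width'],o['wrist_force']); print(R().round(3))
s=snap('wrist','w1.png'); print(s['pose'].round(3))
E
```

```text
2.7 [0.50177054 0.16143245 0.20507028] 0.00014454513130484237 [0.56437577 0.04738427 0.3725615 ]
[[-0.001 -0.     1.   ]
 [-0.     1.     0.   ]
 [-1.    -0.    -0.001]]
[[-0.    -0.966 -0.26   0.427]
 [ 1.    -0.001  0.     0.162]
 [-0.001 -0.26   0.966  0.385]
 [ 0.     0.     0.     1.   ]]
```

View pics/w1.png

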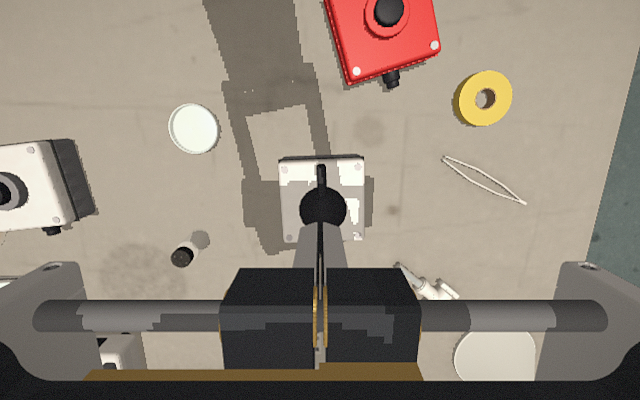

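Wrist view: the dome spans u 299–346 with its rim top at v≈185, and the near wing tip is at (321,165). The fingers are shut.

```bash
python3 - <<'E'
from h import *
for z in (.08,.0895): print(z,'tip',ray('w1',321,165,z),'L',ray('w1',299,208,z),'R',ray('w1',346,208,z),'rimtop',ray('w1',322,186,z))
print('box corners',ray('w1',279,160,.0545),ray('w1',364,157,.0545))
E
```

```text
0.08 tip [0.4773 0.1633 0.08  ] L [0.5237 0.1397 0.08  ] R [0.5237 0.1901 0.08  ] rimtop [0.4995 0.1643 0.08  ]
0.0895 tip [0.4757 0.1632 0.0895] L [0.5207 0.1404 0.0895] R [0.5207 0.1893 0.0895] rimtop [0.4973 0.1643 0.0895]
box corners [0.4758 0.1166 0.0545] [0.4725 0.2111 0.0545]
```

Emit:
carry_out(
  targets=[
    [1, 0, 0.15, 1.15, 0],
    [1, 0, 0, 1.15, 0],
    [1, 2, 0, 0, 0],
    [1, 2, 0, 0, 0],
    [1, 2, 0, 0, 0],
    [1, 2, 0, 0, 0],
    [1, 2, 0, 0, 0],
    [1, 0.4, 0, 0, 0],
    [1, 0, 0, 0, 0],
    [1, 0, 0, 0, 0],
  ],
)

```text
time: 3.75
tool_pos: [0.526, 0.1632, 0.1026]
ee_rot: [0.217, 1.569, 0.219]
wrist_force: [0.2, 0.2, 0.9]
width: 0.0007
```

Emit:
carry_out(
  targets=[
    [1, 0.3, 0, 0, 0],
    [1, 0.3, 0, 0, 0],
    [1, 0.3, 0, 0, 0],
    [1, 0.3, 0, 0, 0],
    [1, 0, 0, 0, 0],
    [1, 0, 0, 0, 0],
    [1, 0, 0, 0, 0],
  ],
)

```text
time: 4.45
tool_pos: [0.5255, 0.1631, 0.0901]
ee_rot: [0.249, 1.569, 0.251]
wrist_force: [0.6, -0.1, 4.4]
width: 0.0006
```

Emit:
carry_out(
  targets=[
    [1, 0.2, 0, 0, 0],
    [1, 0.2, 0, 0, 0],
    [1, 0, 0, 0, 0],
    [1, 0, 0, 0, 0],
    [1, 0, 0, 0, 0],
  ],
)

```text
time: 4.95
tool_pos: [0.5254, 0.1632, 0.0858]
ee_rot: [0.307, 1.57, 0.309]
wrist_force: [1.2, -0.1, 5.3]
width: 0.0005
```

Emit:
carry_out(
  targets=[
    [1, 0.2, 0, 0, 0],
    [1, 0, 0, 0, 0],
    [1, 0, 0, 0, 0],
  ],
)

```text
time: 5.25
tool_pos: [0.5258, 0.1632, 0.0856]
ee_rot: [0.216, 1.568, 0.218]
wrist_force: [-1.4, -0.6, 10.9]
width: 0.0007
```

Emit:
carry_out(
  targets=[
    [1, -0.5, 0, 0, 0],
    [1, -1, 0, 0, 0],
    [1, -2, 0, 0, 0],
    [1, -2, 0, -1.2, 0],
    [1, -2, 0, -2, 0],
    [1, -2, -1.5, -2, 0],
    [1, -2, -1.5, -2, 0],
    [1, 0, -1, 0, 0],
    [1, 0, 0, 0, 0],
    [1, 0, 0, 0, 0],
  ],
)

```text
time: 6.25
tool_pos: [0.4528, 0.1228, 0.1967]
ee_rot: [3.128, 1.568, 3.129]
wrist_force: [-0.7, -1.2, -0.5]
width: 0.0005
```

```bash
python3 - <<'E'
from h import *
o=robot.get_obs(); print(o['time'],o['tool_pos'],o['wrist_force'])
a=snap('scene','s2.png')['image']; b=np.load('pics/scene0.npz')['im']; w=snap('wrist','w2.png')['image']
f=lambda i: cv2.resize(i[155:205,240:300],(400,333),interpolation=cv2.INTER_CUBIC)
c=np.hstack([f(b),f(a)]); cv2.imwrite('pics/d.png',np.vstack([c,cv2.resize(w[120:320,160:640],(800,267))[:,:800]])[:,:,::-1])
E
```

```text
6.25 [0.45280075 0.12276826 0.1967352 ] [-0.69963476 -1.18906057 -0.5230415 ]
```

View pics/d.png

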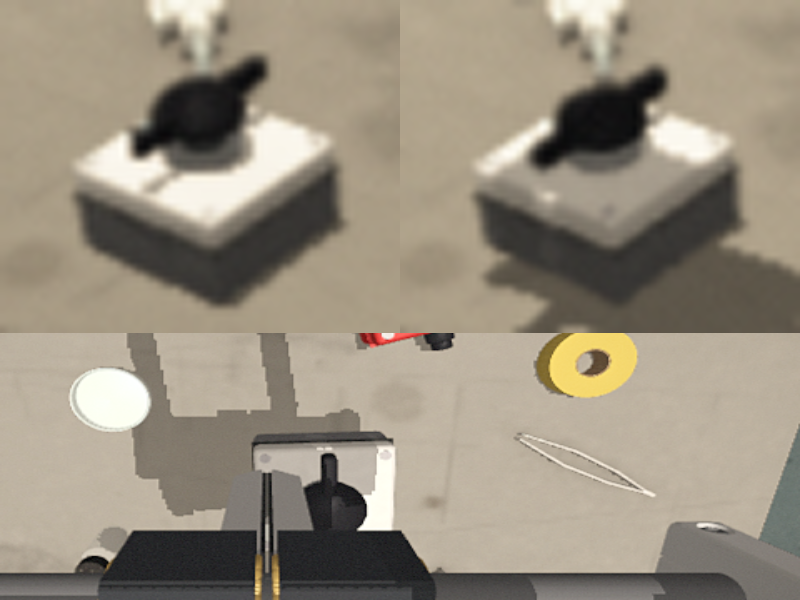

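Pressing reached the 9 mm stop at 10.9 N. With the finger off, the scene view shows the head still down (lower than in the left crop), so it is latched. Next I go beside the near wing's front face, on its −y side.

Emit:
carry_out(
  targets=[
    [1, 0, 0.2, 1.6, 0],
    [1, 0, 0.3, 1.6, 0],
    [1, 2, 0, 0, 0],
    [1, 2, 0, 0, 0],
    [1, 2, 0, 0, 0],
    [1, 2, 0, 0, 0],
    [1, 2, 0, 0, 0],
    [1, 1.3, 0, 0, 0],
    [1, 1.2, 0, 0, 0],
    [1, 0, 0, 0, 0],
    [1, 0, 0, 0, 0],
  ],
)

```text
time: 7.45
tool_pos: [0.4853, 0.1281, 0.0737]
ee_rot: [0.43, 1.57, 0.432]
wrist_force: [-0.3, -0.1, -0.2]
width: 0.0006
```

Emit:
carry_out(
  targets=[
    [1, 0, 0.3, 0, 0],
    [1, 0, 0.3, 0, 0],
    [1, 0, 0.3, 0, 0],
    [1, 0, 0.3, 0, 0],
    [1, 0, 0.3, 0, 0],
    [1, 0, 0.2, 0, 0],
    [1, 0, 0, 0, 0],
    [1, 0, 0, 0, 0],
  ],
)

```text
time: 8.25
tool_pos: [0.485, 0.145, 0.0734]
ee_rot: [2.32, 1.571, 2.322]
wrist_force: [0.1, 0.4, 0.1]
width: 0.0006
```

Emit:
carry_out(
  targets=[
    [1, 0, 0.355, -0.135, 5],
    [1, 0, 0.355, -0.135, 5],
    [1, 0, 0.355, -0.135, 5],
    [1, 0, 0, 0, 0],
    [1, 0, 0, 0, 0],
  ],
)

```text
time: 8.75
tool_pos: [0.4816, 0.1555, 0.0734]
ee_rot: [-2.179, 1.57, -2.437]
wrist_force: [-0.3, -0.8, 0.3]
width: 0.0007
```

```bash
python3 - <<'E'
from h import *
o=robot.get_obs(); print(o['time'],o['tool_pos'],o['wrist_force'],o['wrist_torque'],o['joint_positions']);print(R().round(3))
w=snap('wrist','w3.png')['image']; t=snap('top','t3.png')['image']
cv2.imwrite('pics/e.png',np.hstack([w[100:400,140:540],cv2.resize(t[165:225,205:265],(300,300),interpolation=cv2.INTER_CUBIC)])[:,:,::-1])
E
```

```text
8.75 [0.48163818 0.15552181 0.07340158] [-0.30705335 -0.84705702  0.34251265] [-0.24345009  0.17878252  0.01722796] [ 2.00531283e-01  5.57558719e-02  1.67048767e+00 -3.81634264e-04
  1.41603215e+00 -1.11238832e+00]
[[-0.001  0.255  0.967]
 [-0.001  0.967 -0.255]
 [-1.    -0.001 -0.   ]]
```

View pics/e.png

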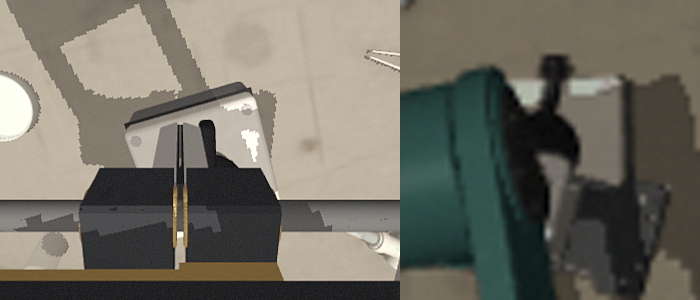

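The finger pushes the wing at about 0.9 N, and in the wrist view the wing at crop px (208,140) lies just clear of the pad's side. I continue the arc.

Emit:
carry_out(
  targets=[
    [1, 0, 0.355, -0.135, 5],
    [1, 0, 0.355, -0.135, 5],
    [1, 0, 0.355, -0.135, 5],
    [1, 0, 0.355, -0.135, 5],
    [1, 0, 0.355, -0.135, 5],
    [1, 0, 0, 0, 0],
    [1, 0, 0, 0, 0],
  ],
)

```text
time: 9.55
tool_pos: [0.483, 0.1747, 0.0734]
ee_rot: [-2.834, 1.57, 2.755]
wrist_force: [-0.9, -0.4, 0.4]
width: 0.0003
```

```bash
python3 - <<'E'
from h import *
o=robot.get_obs(); print(o['time'],o['tool_pos'],o['wrist_force'],o['wrist_torque'])
w=snap('wrist','w4.png')['image']; t=snap('scene','s4.png')['image']
cv2.imwrite('pics/f.png',np.hstack([w[100:400,140:540],cv2.resize(t[155:205,240:300],(360,300),interpolation=cv2.INTER_CUBIC)])[:,:,::-1])
E
```

```text
9.55 [0.48298197 0.17468964 0.07336958] [-0.85449124 -0.39812087  0.36128162] [-0.13678817  0.25430804  0.00198987]
```

View pics/f.png

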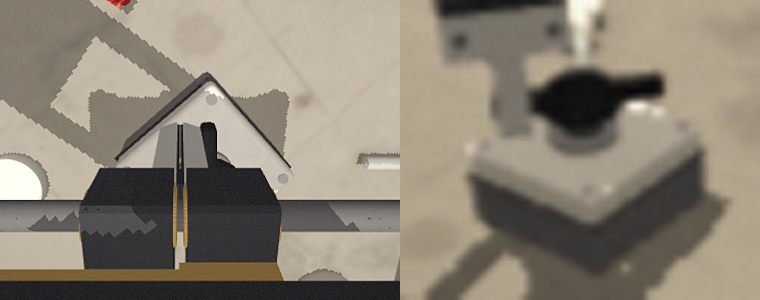

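Emit:
carry_out(
  targets=[
    [1, 0, 0.28, -0.11, 4],
    [1, 0, 0.21, -0.08, 3],
    [1, 0, 0, 0, 0],
    [1, 0, 0, 0, 0],
    [1, 0, 0, 0, 0],
  ],
)

```text
time: 10.15
tool_pos: [0.4848, 0.1795, 0.0734]
ee_rot: [-2.345, 1.57, 3.121]
wrist_force: [-1.4, -0.3, 0.7]
width: 0.0001
```

Emit:
carry_out(
  targets=[
    [1, 0, -0.7, -0.1, -5],
    [1, 0, -0.7, -0.1, -5],
    [1, 0, -0.7, -0.1, -5],
    [1, 0, -0.7, -0.1, -5],
    [1, 0, -0.7, 0, -5],
    [1, 0, -0.7, 0, -5],
    [1, 0, -0.7, 0, -5],
    [1, 0, -0.7, 0, -5],
    [1, 0, -0.7, 0, -5],
    [1, 0, -0.7, 0, -2],
    [1, 0, 0, 0, 0],
    [1, -2, 0, 0, 0],
    [1, -2, 0, 0, 0],
    [1, -2, 0, 0, 0],
    [1, -2, 0, 0, 0],
    [1, 0, 0, 0, 0],
    [1, 0, 0, 0, 0],
  ],
)

```text
time: 11.85
tool_pos: [0.4543, 0.1205, 0.1534]
ee_rot: [0.254, 1.57, 0.256]
wrist_force: [0.1, -0.3, -0.4]
width: 0.0003
```

```bash
python3 - <<'E'
from h import *
o=robot.get_obs(); print(o['time'],o['tool_pos'],o['wrist_force']);print(R().round(3))
t=snap('scene','s5.png')['image']
f=lambda i: cv2.resize(i[155:205,240:300],(264,220),interpolation=cv2.INTER_CUBIC)
I=[np.load(f'pics/{n}.npz')['im'] for n in('scene0','s2','s5')]
for i in I+[np.load('pics/s4.npz')['im']]:
    m=(i[155:205,240:300].max(2)<45); print(m[:,20:40].sum(), np.round([m[:,c].nonzero()[0].mean() if m[:,c].any() else 0 for c in range(26,36,2)],1),[m[:25,c].nonzero()[0].min() if m[:25,c].any() else 0 for c in range(26,36,2)])
cv2.imwrite('pics/g.png',np.hstack([f(i) for i in I])[:,:,::-1])
E
```

```text
11.85 [0.45430081 0.12052144 0.15344822] [ 0.11747955 -0.34190396 -0.39348917]
[[ 0.001 -0.002  1.   ]
 [ 0.     1.     0.002]
 [-1.     0.     0.001]]
124 [16.5 17.  17.  17.  15.5] [np.int64(13), np.int64(13), np.int64(12), np.int64(13), np.int64(12)]
121 [18.5 18.  18.  17.5 16.5] [np.int64(15), np.int64(14), np.int64(14), np.int64(14), np.int64(13)]
122 [17.  17.  16.5 17.  15.5] [np.int64(14), np.int64(13), np.int64(12), np.int64(13), np.int64(12)]
116 [16.5 17.  16.5 16.5 16. ] [np.int64(13), np.int64(13), np.int64(12), np.int64(12), np.int64(13)]
```

View pics/g.png

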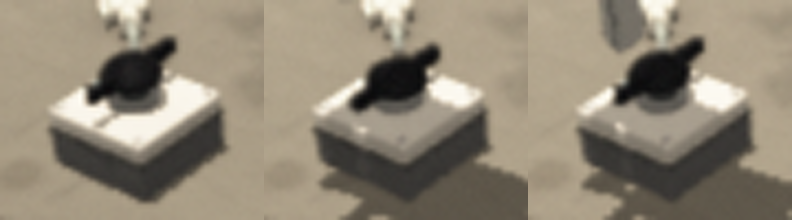

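The head is back up: dome rows 12–13 match the first picture, against 14–15 when latched. On to the start button.

Emit:
carry_out(
  targets=[
    [1, 0, -2.09, 0.1, 0],
    [1, 0, -2.09, 0.1, 0],
    [1, 0, -2.09, 0.1, 0],
    [1, 0, -2.09, 0.1, 0],
    [1, 0, -2.09, 0.1, 0],
    [1, 0, -2.09, 0.1, 0],
    [1, 0, -2.09, 0.1, 0],
    [1, 0, -2.09, 0.1, 0],
    [1, 0, -2.09, 0.1, 0],
    [1, 0, -2.09, 0.1, 0],
    [1, 0, -2.09, 0.1, 0],
    [1, 0, -2.09, 0.1, 0],
    [1, 0, -2.09, 0.1, 0],
    [1, 0, -2.09, 0.1, 0],
    [1, 0, -2.09, 0.1, 0],
    [1, -2, 0, 0.1, 0],
    [1, 0, 0, 0, 0],
    [1, 0, 0, 0, 0],
  ],
)

```text
time: 13.7
tool_pos: [0.4705, -0.1929, 0.1724]
ee_rot: [2.462, 1.57, 2.464]
wrist_force: [0.6, 0.1, -0.4]
width: 0.0001
```

```bash
python3 - <<'E'
from h import *
o=robot.get_obs(); print(o['time'],o['tool_pos'],o['wrist_force'])
snap('wrist','w6.png')
E
```

```text
13.7 [ 0.47045416 -0.19288616  0.17236226] [ 0.56326897  0.14724347 -0.39790967]
```

View pics/w6.png

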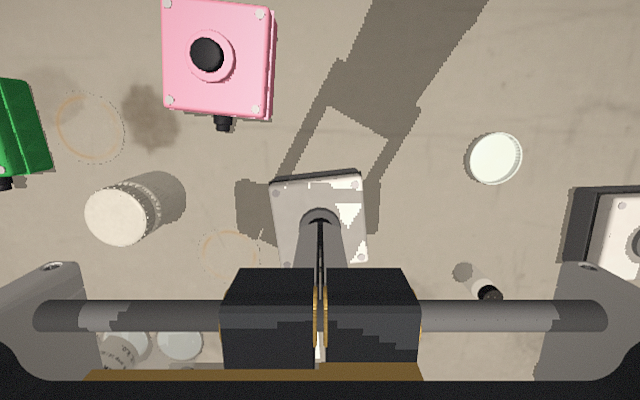

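The start box corners in the wrist view are about TL (269,183), TR (360,173) and BR (368,262). Its housing is at u≈320.

```bash
python3 - <<'E'
from h import *
a,b,c=[ray('w6',*p,.0545) for p in((269,183),(360,173),(368,262))]; print((a+c)/2,a,b,c,np.linalg.norm(a-b),np.linalg.norm(b-c)); print(ray('w6',320,209,.065))
a=np.load('pics/scene0.npz')['im'][195:250,325:385]; cv2.imwrite('pics/h.png',cv2.resize(a,None,fx=8,fy=8,interpolation=cv2.INTER_CUBIC)[:,:,::-1])
E
```

```text
[ 0.5079  -0.19155  0.0545 ] [ 0.4635 -0.2442  0.0545] [ 0.4529 -0.1514  0.0545] [ 0.5523 -0.1389  0.0545] 0.09340342606136029 0.10018288276946316
[ 0.4879 -0.1919  0.065 ]
```

View pics/h.png

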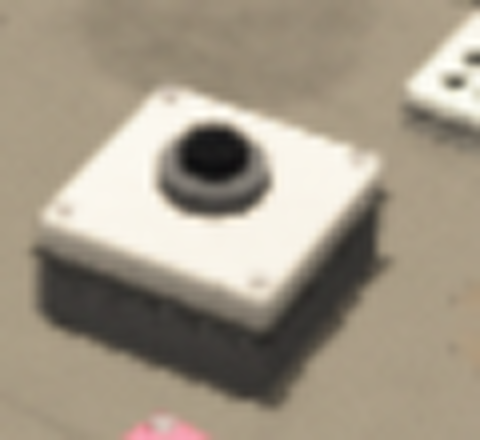

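The button stands proud of its ring, centred at about (0.508, −0.192). I move above it and feel down.

Emit:
carry_out(
  targets=[
    [1, 0, 0.1, 1.9, 0],
    [1, 0, 0, 1.85, 0],
    [1, 2, 0, 0, 0],
    [1, 2, 0, 0, 0],
    [1, 2, 0, 0, 0],
    [1, 1.7, 0, 0, 0],
    [1, 0, 0, 0, 0],
    [1, 0, 0, 0, 0],
  ],
)

```text
time: 14.55
tool_pos: [0.5077, -0.1914, 0.0957]
ee_rot: [2.615, 1.569, 2.618]
wrist_force: [-0.3, 0.3, 0.8]
width: 0.0004
```

Emit:
carry_out(
  targets=[
    [1, 0.3, 0, 0, 0],
    [1, 0.3, 0, 0, 0],
    [1, 0.2, 0, 0, 0],
    [1, 0, 0, 0, 0],
    [1, 0, 0, 0, 0],
  ],
)

```text
time: 15.05
tool_pos: [0.5082, -0.1921, 0.0886]
ee_rot: [-0.257, 1.571, -0.255]
wrist_force: [0.8, -0.3, -0.3]
width: 0.0004
```

Emit:
carry_out(
  targets=[
    [1, 0.2, 0, 0, 0],
    [1, 0.2, 0, 0, 0],
    [1, 0, 0, 0, 0],
    [1, 0, 0, 0, 0],
  ],
)

```text
time: 15.45
tool_pos: [0.5081, -0.192, 0.0843]
ee_rot: [2.489, 1.57, 2.491]
wrist_force: [-0.7, 0.0, -0.4]
width: 0.0008
```

Emit:
carry_out(
  targets=[
    [1, 0.2, 0, 0, 0],
    [1, 0.2, 0, 0, 0],
    [1, 0.2, 0, 0, 0],
    [1, 0, 0, 0, 0],
    [1, 0, 0, 0, 0],
  ],
)

```text
time: 15.95
tool_pos: [0.5081, -0.192, 0.0783]
ee_rot: [2.363, 1.571, 2.365]
wrist_force: [0.6, -0.2, -0.8]
width: 0.0007
```

Emit:
carry_out(
  targets=[
    [1, 0.2, 0, 0, 0],
    [1, 0.2, 0, 0, 0],
    [1, 0, 0, 0, 0],
    [1, 0, 0, 0, 0],
  ],
)

```text
time: 16.35
tool_pos: [0.5084, -0.1922, 0.0748]
ee_rot: [-0.362, 1.57, -0.36]
wrist_force: [0.5, -0.6, 2.1]
width: 0.0003
```

Emit:
carry_out(
  targets=[
    [1, 0.2, 0, 0, 0],
    [1, 0, 0, 0, 0],
    [1, 0, 0, 0, 0],
  ],
)

```text
time: 16.65
tool_pos: [0.5084, -0.1922, 0.0728]
ee_rot: [-0.378, 1.57, -0.375]
wrist_force: [0.9, 0.3, 2.3]
width: 0.0008
```

Emit:
carry_out(
  targets=[
    [1, 0.2, 0, 0, 0],
    [1, 0, 0, 0, 0],
    [1, 0, 0, 0, 0],
  ],
)

```text
time: 16.95
tool_pos: [0.5084, -0.1922, 0.0708]
ee_rot: [-0.343, 1.57, -0.341]
wrist_force: [0.9, -0.2, 3.9]
width: 0.0008
```

Emit:
carry_out(
  targets=[
    [1, 0.2, 0, 0, 0],
    [1, 0, 0, 0, 0],
    [1, 0, 0, 0, 0],
  ],
)

```text
time: 17.25
tool_pos: [0.5085, -0.1922, 0.0706]
ee_rot: [-0.459, 1.569, -0.457]
wrist_force: [-1.9, 2.1, 12.0]
width: 0.0004
```

Emit:
carry_out(
  targets=[
    [1, 0.1, 0, 0, 0],
    [1, 0, 0, 0, 0],
    [1, 0, 0, 0, 0],
  ],
)

```text
time: 17.55
tool_pos: [0.5086, -0.1922, 0.0706]
ee_rot: [-0.486, 1.569, -0.483]
wrist_force: [-4.2, 1.6, 14.7]
width: 0.0006
```

The button bottomed out: a hard stop at z=0.0706, after about 6 mm of travel and about 4 N. Now I lift off.

Emit:
carry_out(
  targets=[
    [1, -0.5, 0, 0, 0],
    [1, -1, 0, 0, 0],
    [1, -2, 0, 0, 0],
    [1, -2, 0, 0, 0],
    [1, -2, 0, 0, 0],
    [1, -2, 0, 0, 0],
    [1, -2, 0, -2, 0],
    [1, 0, 0, -2, 0],
    [1, 0, 0, -2, 0],
    [1, 0, 0, -2, 0],
    [1, 0, 0, 0, 0],
    [1, 0, 0, 0, 0],
    [1, 0, 0, 0, 0],
  ],
)

```text
time: 18.85
tool_pos: [0.4286, -0.1921, 0.1821]
ee_rot: [2.064, 1.57, 2.066]
wrist_force: [0.7, -0.5, 0.3]
width: 0.0003
```

```bash
python3 - <<'E'
from h import *
o=robot.get_obs(); print(o['time'],o['tool_pos'],o['wrist_force'])
t=snap('scene','s7.png')['image']; cv2.imwrite('pics/i.png',np.hstack([cv2.resize(x[130:290,190:430],(400,267)) for x in (np.load('pics/scene0.npz')['im'],t)])[:,:,::-1])
E
```

```text
18.85 [ 0.42862431 -0.19213652  0.18209036] [ 0.74460837 -0.54515329  0.32951247]
```

View pics/i.png

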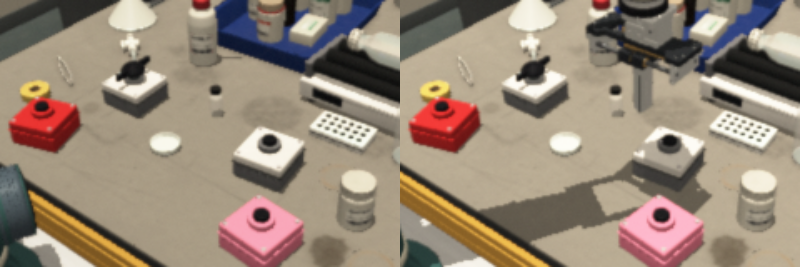

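Both buttons are up and all the bystanders are where they were, so I hand in.

```bash
python3 -c "
from bench import robot
print(robot.close_job())"
```

```text
the job is handed in; nothing more can be done
None
```

The emergency-stop test is done in the order asked and handed in at about 19 s of the 58 s allowed. No verdict was reported.

- **Stop pressed:** I pushed the mushroom head down to its hard stop at z ≈ 0.0857 m (about 11 N). After lifting off, the scene camera showed the head staying about 1–2 pixels lower than before, so it was latched.
- **Stop released:** With the fingers shut, I pushed the front face of the near wing about 45° clockwise, at no more than about 1.5 N. Once the finger was away, the head's pixel rows matched the first picture again, so it was up and untwisted. One picture taken during the turn was hard to read by eye, so I turned 7° further to be sure.
- **Start button:** I pressed it to a hard stop at z ≈ 0.0706 m, after about 6 mm of travel and about 4 N, briefly reaching 15 N at the stop. Then I let it go.
- **Last check:** The final picture shows both buttons up and the petri dish, vial, tape, jar and block where they were. The tool was clear of everything, at z ≈ 0.18 m with no contact force.

An early rough reading of the dome from the scene camera was about 1.5 cm off the other views. I used the top and wrist camera values instead, which agreed to about 3 mm.

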